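Wedge the brush maker's press firm

ROBOT

A 6-joint arm with a two-finger parallel gripper is mounted at the origin on the work surface. World frame = base frame: x ahead of the robot, y to its left, z up, the work surface at z = 0. Lengths are in m, angles in rad, forces in N, time in s.
With the tool pointing down it reaches from about 0.25 to 0.775 m from the base axis. Payload 4 kg.
Tool frame: the origin (TCP) lies midway between the tips of the shut fingers; the grasp point (between the pads) lies 19 mm behind it; y points along the fingers, x is the direction in which the jaws open and shut, and the axes are right-handed (so a half turn about y gives the same grasp; the last joint's range is limited). The gripper opens to 94 mm and grips with 3 to 60 N. Pads are 16 mm wide; open, the fingers measure 119 mm over their backs; the gripper's body (75 mm by 177 mm) begins 78 mm behind the grasp point.
Start: joints at [-1.248, 0.087, 1.371, -0, 1.684, -0.103], TCP at [0.227, -0.501, 0.206] pointing down, gripper open.
Joint ranges: [-3.1, 3.1], [-0.76, 2.03], [0.27, 2.55], [-1.08, 4.22], [0.17, 2.65], [-2.57, 2.57]. Speed limits (rad/s): [2.79, 2.79, 3.14, 3.14, 3.14, 3.14].

INTERFACE

Orientations are given as [roll, pitch, yaw] about the fixed x, y, z axes, in that order (R = Rz(yaw) Ry(pitch) Rx(roll)).
In Python, from bench import robot gives the robot as it stands.
- The arm moves only by the shell command python3 -m creep 'ROWS'. ROWS is JSON, a list of rows, each a list of 7 numbers: the shift along the tool's x, y, z in mm, then the turn, a rotation vector about the tool's x, y, z in degrees, then the closure in counts, from 0 (fully open) to 255 (shut). A call has 1 to 5 rows; each row is the pose to reach, as a shift and turn from the pose commanded when the call began, along the tool's axes at that moment; what a row does not reach only later rows make up. A row lasts 1/8 s, in which the tool goes at most 62.5 mm and 10.7 degrees, less where a joint would pass 70% of its speed; a pose out of reach is approached as far as the arm can. A call with a gripper value outside its range is refused whole. The fingers move at their own pace and stop on an object; the grip force is fixed at half the most. Time passes only in rows, so rows that repeat a pose let the fingers close. It gives the time, the measured TCP pose, the force and the opening at its end, in the units of the state.
- robot.get_obs(): the state, without advancing time (a new reading comes with each control period).
- robot.snapshot(name): name is "scene" or "top" or "wrist"; returns a dict with "color" (384x512x3 uint8, blue, green, red), "fx", "fy", "cx", "cy" (pixels), "k1" (the pictures are not rectified: a ray, as slopes to the right and down, at radius r is drawn at 1 + k1 r^2 times it, then the intrinsics apply), "world_from_camera" (4x4, takes a point from camera to world coordinates); the wrist camera has in their place "mount" (4x4, takes a point from camera to tool coordinates, whose origin is the TCP and whose axes are the tool frame's). Camera axes: x right, y down, z forward; pixel columns grow to the right and rows downward; lengths in m; the calibration is good to about 2 mm. A picture is of the moment at which its call begins: read the wrist's pose just before it. There is no depth.
- robot.close_job(): hands the job in, once; it reports no verdict.
Trained networks look in the newest picture that a camera, given by its name, has taken for a name from the list of things; names that differ only in an ending like _2 or _b are one class to them, and where a whole thing is asked for, a point or a joint stands for the part that bears it (a point fixed in the world has none). Each returns a list of dicts, best first, with "p" (0 to 1); they miss things now and then, are a little off and sometimes report something else, mostly with a low value. They report only what shows in the picture. A call takes as long as a camera call. They do not tell look-alikes from the thing itself.
- robot.spot_in(name, camera): "point" ([x, y, z] in m, in world coordinates, good to about 4 mm: the middle of the surface that is visible of it).
- robot.landmark_of(name, camera): "point" ([x, y, z] in m, in world coordinates, good to about 4 mm: a listed point, or the origin of a listed thing).
The state is a dict: "time": time; "joint_positions": joint angles; "qvel": joint speeds; "joint_torque": joint torques, N m; "tool_pos": TCP position; "ee_rot": TCP orientation; "wrist_force": force on the tool from outside, world axes, zero at the start; "wrist_torque": the same for the moment, N m; "width": finger opening in m.
Only numpy, scipy, OpenCV 4.12 (cv2) and the standard library are available. Lean on these libraries where they do the work, as an engineer would, in place of code of your own. Each camera call takes 0.05 s, during which the arm holds its last target.

TASK

The dark wooden board that carries the green brush maker's press has lost the foot at one corner, the one with the metal plate on top, so it dips there when pressed. Push the wooden wedge along the bench, thin end first, under that corner just until the board no longer rocks but still stands level, then press down firmly on the metal plate with a fingertip for a moment to feel that the corner stays put, and leave the wedge there. Only push and press: do not lift or tip up the wedge, do not shove the board out of place, and leave the other things on the bench and the board where they are.

Things in the scene. Friction and masses are not known exactly. Their poses are not given: they have to be found in the camera images.
- press_board: dark wooden board 220 (x) x 300 (y) x 12 mm, 2.4 kg with the green press, loose on three round wooden feet 20 mm wide, 16 mm high, centred at x, y = (90, -130), (90, 130), (-90, -130) mm; the foot at (-90, 130) is missing. Level by itself. Origin: at bench level, 16 mm below the centre of its underside; x away from the robot, y to its left, z up. Near long edge x = -110 mm, top face z = 28 mm
- corner_plate: flat metal plate 50 x 50 x 3 mm fixed on the board over the missing foot, at x = -78, y = 118 mm of the board; origin: centre of its underside, axes as the board's. The spot to press, downwards, with 5 N or more. Unwedged, 2 to 4 N here tip the board (0.1 rad, 16 mm at the corner). The press, 235 mm tall, keeps to x > -50, y < 80 mm of the board
- plate_top (a point): centre of the corner plate's upper face, 31 mm above the bench while the board is level
- wedge: loose wooden wedge, 100 (x) x 50 mm (y), 30 to 65 g, flat on the bench before the board's near long edge, pointing roughly at the footless corner; 3 mm thick at the thin end (x = +50 mm), rising evenly to 23 mm at the upright heel face (x = -50 mm). Origin: centre of its underside; x to the thin end, z up
- wedge_tip (a point): middle of the wedge's thin end, on its underside (x = +50 mm of the wedge)
- corner_edge (a point): on the lower near edge of the board in front of the corner plate (x = -110, y = 118, z = 16 mm of the board). Pushed in square to this edge, the wedge meets the level underside with its thin end about 65 mm past the edge and 35 mm left outside; the resistance then jumps from about 1 N to several N. Pushed further it lifts or shoves the board
- board_spool: bystander: brown thread spool, 66 mm wide, 85 mm tall, standing on the board's near right part; origin: centre of its underside
- bench_spool: bystander: brown thread spool, 66 mm wide, 70 mm tall, standing on the bench right of the wedge; origin: centre of its underside
- brush_blank: bystander: flat wooden brush back with rounded edges, even thickness, 150 (x) x 50 (y) x 18 mm, lying on the bench left of the wedge; origin: centre of its underside
- dust_brush: bystander: hand brush lying on the bench at the right; origin on its underside
- mallet: bystander: hammer lying on the bench at the right; origin on its underside
- tin: bystander: metal can, 72 mm wide, 90 mm tall, far left; origin: centre of its underside
- pin_pot: bystander: open clay cup, 80 mm wide, 75 mm tall, at the left, nearer the robot; origin: centre of its underside
Things that resemble listed ones, but are neither listed nor needed, are in the scene too. Of the things that look like the wedge, the smallest one is meant.

How it is judged:
On the way, in this order (a step that is already met when the one before it is completed fails the run):
1. the wedge's thin end is under the board and its middle within 75 mm of the corner plate in plan (x of wedge_tip in the frame of press_board between -0.11 and 0.11 m and y of wedge_tip in the frame of press_board between -0.15 and 0.15 m and horizontal distance between wedge and corner_plate below 0.075 m), for 0.1 s.
2. with the wedge in, the corner plate is pressed with 5 N or more by the fingers and the board stays level within 0.015 rad for 0.3 s (all of step 1 and contact force between the fingers and corner_plate above 5 N and angle between press_board's own z axis and vertical below 0.015 rad), for 0.3 s.
At the end, for the whole second after the job is handed in: wedge flat on the bench, thin end under the board, its middle within 50 mm of the corner plate in plan; board level within 0.015 rad and within 30 mm of its start; all at rest. Before, 5 N on the plate for 0.3 s did not tilt the board past 0.015 rad (x of wedge_tip in the frame of press_board between -0.11 and 0.11 m and y of wedge_tip in the frame of press_board between -0.15 and 0.15 m and horizontal distance between wedge and corner_plate below 0.05 m and angle between press_board's own z axis and vertical below 0.015 rad and height (world z) of wedge below 0.005 m and angle between wedge's own z axis and vertical below 0.06 rad and distance of press_board from where it was at the start of the episode below 0.03 m and linear speed of each of wedge, press_board below 0.01 m/s); the robot touches nothing.
It fails at once if the wedge is lifted off the bench or tipped up (height (world z) of wedge above 0.012 m or angle between wedge's own z axis and vertical above 0.3 rad).
It fails at once if the board is shoved more than 30 mm or lifted (distance of press_board from where it was at the start of the episode above 0.03 m or angle between press_board's own z axis and vertical above 0.25 rad).
It fails at once if a bystander is moved more than 30 mm (distance of any of board_spool, bench_spool, brush_blank, dust_brush, mallet, tin, pin_pot from where it was at the start of the episode above 0.03 m).
It also fails if it takes over 54 s, if anything falls off the work surface, if the arm or the gripper's body presses on something with over 40 N, if the wrist force passes 120 N, or if a joint passes its speed limit or range.

## Working session

There is one attempt and no reset: what is moved stays moved. The work goes in short steps, Python scripts to look and compute and a shell command to move; the robot and the scene stay as the last step left them, time stands still between calls to the robot, and variables do not carry over. Pictures are saved under pics/ and viewed, and the job is handed in when it is done.

```bash
ls; mkdir -p pics
python3 - <<'E'
from bench import robot
import cv2
o=robot.get_obs()
print({k:(v if not hasattr(v,'tolist') else v.tolist()) for k,v in o.items()})
for n in ("scene","top"):
    s=robot.snapshot(n); cv2.imwrite(f"pics/{n}0.png",s["color"])
    print(n,s["fx"],s["cx"],s["k1"],s["world_from_camera"])
    for t in ("wedge","press_board","corner_plate","brush_blank","bench_spool","pin_pot","tin","mallet"):
        print(t,[(round(d["p"],2),[round(float(x),3) for x in d["point"]]) for d in robot.landmark_of(t,n)][:4])
    for t in ("wedge_tip","corner_edge","plate_top"):
        print(t,[(round(d["p"],2),[round(float(x),3) for x in d["point"]]) for d in robot.landmark_of(t,n)][:4])
E
```

```text
pics
{'time': 0.0, 'joint_positions': [-1.2481111773891969, 0.08797490737361338, 1.3722163635978801, -2.6953120119046285e-06, 1.6835980686069005, -0.10307804255048297], 'qvel': [-0.001597728893053768, 0.000172364744516512, -0.0022083977295280282, 0.0002696727028072248, 0.0010802386658496743, -0.0011600316875774656], 'joint_torque': [0.00017851601114671212, -34.01767015457153, -30.24274706840515, 0.07171741453930736, 0.033179603051394224, -0.00017782046597858425], 'tool_pos': [0.22699370545493394, -0.5003839754615961, 0.20431252149534834], 'ee_rot': [-1.5705729617332584, 0.002185301955247354, -1.145033191228528], 'wrist_force': [1.2038577602281402, -0.11983348555509334, -0.015096563170444515], 'wrist_torque': [-0.015275669891644292, -0.02911956469353158, 0.04046833577082424], 'width': 0.0942182901568453}
scene 360.7731012070148 250.06011736170495 -0.10765550127298847 [[-0.02909062  0.68849841 -0.72465418  1.21104086]
 [ 0.99949582  0.02926238 -0.01232154  0.01928246]
 [ 0.01272174 -0.72464726 -0.68900254  0.73370931]
 [ 0.          0.          0.          1.        ]]
wedge [(0.94, [0
[... 943 characters left out ...]
, [0.334, -0.138, 0.001]), (0.61, [0.316, 0.125, -0.001])]
press_board [(0.78, [0.707, -0.077, 0.002])]
corner_plate [(0.61, [0.629, 0.044, 0.03]), (0.46, [0.569, 0.026, 0.001])]
brush_blank [(0.67, [0.53, 0.2, 0.001]), (0.54, [0.417, 0.447, -0.003]), (0.36, [0.601, 0.042, 0.017])]
bench_spool [(0.56, [0.518, -0.183, -0.002])]
pin_pot [(0.58, [0.416, 0.445, -0.002])]
tin [(0.55, [0.603, 0.478, -0.002])]
mallet [(0.57, [0.518, -0.479, 0.002]), (0.24, [0.645, -0.177, 0.027])]
wedge_tip [(0.83, [0.386, 0.12, -0.001]), (0.67, [0.267, -0.147, -0.002]), (0.59, [0.568, 0.028, 0.001])]
corner_edge [(0.84, [0.601, 0.046, 0.017]), (0.72, [0.634, 0.047, 0.029])]
plate_top [(0.6, [0.633, 0.047, 0.028])]
```

View pics/scene0.png

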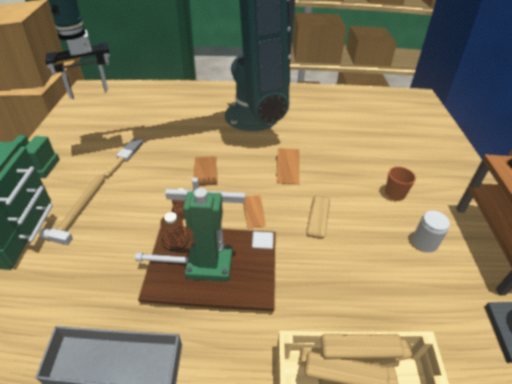

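View pics/top0.png

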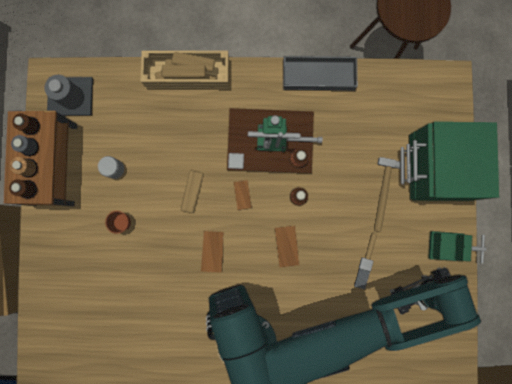

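Scene: the press board is at about (210, 265), with the corner plate at (262, 240). The small wedge is at (254, 210), and two larger look-alikes sit behind it at (205, 170) and (288, 165). In the top picture the wedge is at (242, 195) and the plate at (236, 161). I'll zoom in to measure edges.

```bash
cat > h.py <<'E'
import numpy as np, cv2
from bench import robot
def KD(s):
    K=np.array([[s["fx"],0,s["cx"]],[0,s["fy"],s["cy"]],[0,0,1.]]); return K,np.array([s["k1"],0,0,0,0.])
def px2w(s,uv,z,T=None):
    T=np.array(s["world_from_camera"]) if T is None else T
    K,D=KD(s); n=cv2.undistortPoints(np.array(uv,float).reshape(-1,1,2),K,D,).reshape(-1,2)
    d=np.c_[n,np.ones(len(n))]@T[:3,:3].T; o=T[:3,3]
    return o+d*((z-o[2])/d[:,2])[:,None]
def w2px(s,P,T=None):
    T=np.array(s["world_from_camera"]) if T is None else T
    Ti=np.linalg.inv(T); K,D=KD(s)
    p=np.array(P,float).reshape(-1,3)@Ti[:3,:3].T+Ti[:3,3]
    return cv2.projectPoints(p,np.zeros(3),np.zeros(3),K,D)[0].reshape(-1,2)
E
python3 - <<'E'
from h import *
s=robot.snapshot("top"); c=s["color"][90:220,180:330]
cv2.imwrite("pics/topz.png",cv2.resize(c,None,fx=5,fy=4.6,interpolation=cv2.INTER_CUBIC)) if 0 else cv2.imwrite("pics/topz.png",cv2.resize(c[15:],(750,575),interpolation=cv2.INTER_CUBIC))
s=robot.snapshot("scene"); c=s["color"][180:300,180:340]
cv2.imwrite("pics/scz.png",cv2.resize(c,(800,600),interpolation=cv2.INTER_CUBIC))
E
```

```text
(no output)
```

View pics/topz.png

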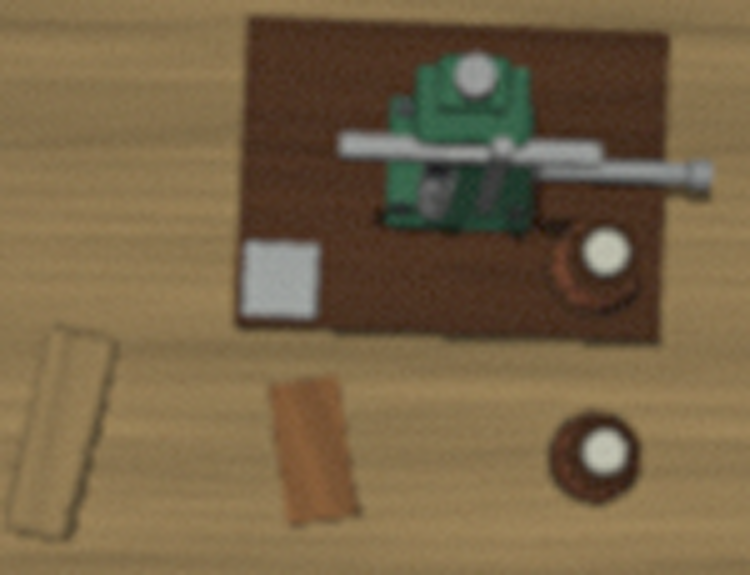

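View pics/scz.png

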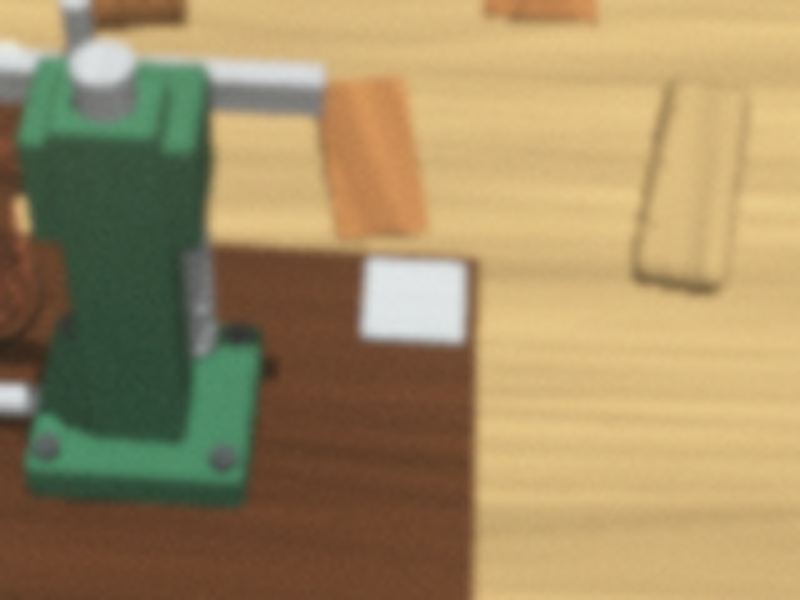

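Run:
```python
from h import *
np.set_printoptions(precision=4,suppress=True)
s=robot.snapshot("top")
f=lambda L:[((x+.5)/5-.5+180,(y+.5)/5-.5+105) for x,y in L]
b=px2w(s,f([(238,327),(658,343),(668,35),(250,17)]),.028);print("board",b, b.mean(0))
for i,j in((0,1),(3,2)): d=b[i]-b[j];print(np.degrees(np.arctan2(-d[0],d[1])),np.linalg.norm(d))
print("plate",px2w(s,f([(241,317),(317,320),(320,243),(244,241)]),.031).mean(0))
t=px2w(s,f([(269,383),(337,375)]),.003);h=px2w(s,f([(290,523),(358,515)]),.023)
print(t,h,"w",(t.mean(0)+h.mean(0))/2); d=t.mean(0)-h.mean(0);print(np.degrees(np.arctan2(d[1],d[0])),np.linalg.norm(d[:2]),np.linalg.norm(t[0]-t[1]))
s=robot.snapshot("scene")
g=lambda L:[((x+.5)/5-.5+180,(y+.5)/5-.5+180) for x,y in L]
print("plate",px2w(s,g([(366,258),(466,261),(464,343),(360,336)]),.031).mean(0))
t=px2w(s,g([(338,237),(427,232)]),.003);h=px2w(s,g([(321,80),(405,75)]),.023)
print(t,h,"w",(t.mean(0)+h.mean(0))/2); d=t.mean(0)-h.mean(0);print(np.degrees(np.arctan2(d[1],d[0])),np.linalg.norm(d[:2]))
```

```text
board [[ 0.6013  0.0722  0.028 ]
 [ 0.5923 -0.2216  0.028 ]
 [ 0.8113 -0.2293  0.028 ]
 [ 0.822   0.0663  0.028 ]] [ 0.7067 -0.0781  0.028 ]
-1.765286611536079 0.2938963828782101
-2.062858964851534 0.29577812484155086
plate [0.6341 0.0427 0.031 ]
[[0.5645 0.0511 0.003 ]
 [0.5705 0.0029 0.003 ]] [[ 0.4647  0.0346  0.023 ]
 [ 0.4707 -0.0127  0.023 ]] w [0.5176 0.019  0.013 ]
9.131328727832342 0.10108993383258212 0.04851079349333292
plate [0.6322 0.0424 0.031 ]
[[0.5679 0.0022 0.003 ]
 [0.5624 0.0501 0.003 ]] [[ 0.467  -0.0112  0.023 ]
 [ 0.4608  0.0367  0.023 ]] w [0.5145 0.0194 0.013 ]
7.51913878266816 0.10213849662081721
```

```bash
cat >> h.py <<'E'
from scipy.spatial.transform import Rotation as Ro
def togo(target,heading,tilt=None):
    """print tool shift mm & turn deg from the measured pose to target with tool down, tool z along heading (deg)"""
    o=robot.get_obs(); R=Ro.from_euler('xyz',o["ee_rot"]); 
    G=Ro.from_euler('xyz',[-90,0,heading-90],degrees=True)
    sh=R.inv().apply(np.array(target)-np.array(o["tool_pos"]))*1000
    rv=(R.inv()*G).as_rotvec(degrees=True)
    print("pos",np.round(o["tool_pos"],4),"rot",np.round(np.degrees(o["ee_rot"]),2),"F",np.round(o["wrist_force"],2),"w",round(o["width"],4),"t",o["time"])
    print("shift",np.round(sh,1),"turn",np.round(rv,2))
E
python3 -m creep '[[-43,0,45,0,5,0,200],[-86,0,90,0,10,0,200],[-129,0,135,0,16,0,200],[-172,0,180,0,16,0,200],[-215,0,225,0,16,0,200]]'
python3 -c "
from h import *
togo([.43,.006,.1],8.5)"
```

```text
time: 2.02
tool_pos: [0.3437, -0.2104, 0.2057]
ee_rot: [-1.57, -0.001, -1.425]
wrist_force: [1.5, -0.1, 0.8]
width: 0.0475
pos [ 0.3437 -0.2104  0.2057] rot [-8.994e+01 -5.000e-02 -8.164e+01] F [ 1.47 -0.08  0.75] w 0.0475 t 2.025
shift [-201.6  105.7  116.7] turn [-0.06 -0.14  0.05]
```

```bash
python3 -m creep '[[-50,10,30,0,0,0,200],[-100,40,58,0,0,0,200],[-150,60,86,0,0,0,200],[-192,100,112,0,0,0,200],[-192,100,112,0,0,0,200]]'
python3 - <<'E'
from h import *
togo([.43,.006,.006],8.5)
for n in ("top","wrist"):
    s=robot.snapshot(n); 
    c=s["color"]
    if n=="top": c=cv2.resize(c[105:305,180:330],(600,600)[:1]+(800,) if 0 else (450,600),interpolation=cv2.INTER_CUBIC)
    cv2.imwrite(f"pics/{n}1.png",c)
    print(n,[(round(d["p"],2),np.round(d["point"],3)) for t in("wedge","wedge_tip") for d in robot.landmark_of(t,n)])
E
```

```text
time: 2.65
tool_pos: [0.4241, -0.0029, 0.1023]
ee_rot: [-1.577, 0.002, -1.418]
wrist_force: [0.7, -0.3, -0.6]
width: 0.0206
pos [ 0.4241 -0.0029  0.1023] rot [-90.37   0.14 -81.27] F [ 0.71 -0.27 -0.55] w 0.0206 t 2.65
shift [-7.7 96.2  7.9] turn [ 0.37  0.23 -0.14]
top [(0.77, array([ 0.333, -0.14 , -0.   ])), (0.75, array([ 0.516,  0.022, -0.001])), (0.64, array([0.32 , 0.124, 0.001])), (0.38, array([ 0.524, -0.477, -0.   ])), (0.93, array([ 0.265, -0.146, -0.   ])), (0.86, array([ 0.385,  0.122, -0.002])), (0.81, array([ 0.565,  0.028, -0.002]))]
wrist [(0.92, array([ 0.316,  0.125, -0.002])), (0.67, array([ 0.514,  0.017, -0.001])), (0.69, array([0.568, 0.027, 0.004])), (0.69, array([0.387, 0.116, 0.001]))]
```

View pics/wrist1.png

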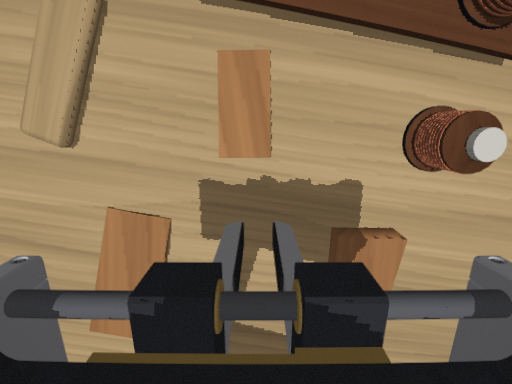

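View pics/top1.png

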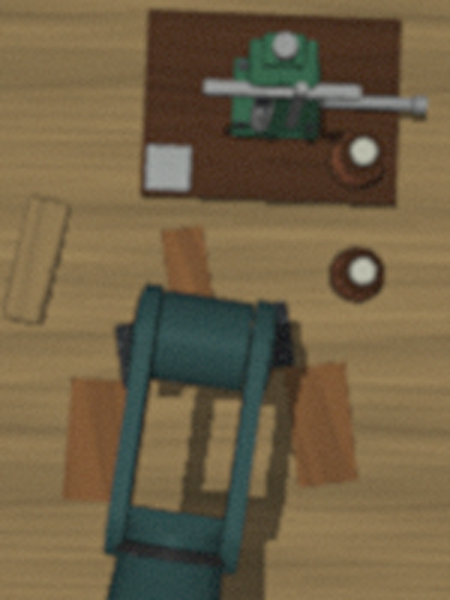

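Run:
```python
from h import *
o=robot.get_obs(); s=robot.snapshot("wrist")
T=np.eye(4);T[:3,:3]=Ro.from_euler('xyz',o["ee_rot"]).as_matrix();T[:3,3]=o["tool_pos"];T=T@np.array(s["mount"])
h=px2w(s,[(219,157),(271,157)],.023,T);t=px2w(s,[(218,51),(270,50)],.003,T)
print(h,t); d=t.mean(0)-h.mean(0); print(h.mean(0),t.mean(0),np.degrees(np.arctan2(d[1],d[0])),np.linalg.norm(d[:2]))
print(px2w(s,[(330,20),(460,45)],.028,T))
```

```text
[[ 0.46487974  0.034861    0.023     ]
 [ 0.47205316 -0.01484107  0.023     ]] [[5.62110564e-01 4.92739970e-02 3.00000000e-03]
 [5.69994607e-01 4.99970467e-04 3.00000000e-03]]
[0.46846645 0.01000996 0.023     ] [0.56605259 0.02488698 0.003     ] 8.668009827773245 0.09871362450206832
[[ 0.5945415  -0.04604916  0.028     ]
 [ 0.59343772 -0.16290476  0.028     ]]
```

```bash
python3 -m creep '[[-4,40,8,0,0,0,200],[-4,80,8,0,0,0,200],[-4,92,8,0,0,0,200],[-4,92,8,0,0,0,200]]'
python3 -c "
from h import *
togo([.435,.005,.006],8.7)"
```

```text
time: 3.5
tool_pos: [0.4333, -0.0013, 0.0136]
ee_rot: [-1.571, 0.0, -1.425]
wrist_force: [0.5, 0.3, -0.5]
width: 0.0202
pos [ 0.4333 -0.0013  0.0136] rot [-90.03   0.   -81.67] F [ 0.55  0.28 -0.46] w 0.0202 t 3.5
shift [-6.   7.6  2.6] turn [ 0.03 -0.37 -0.  ]
```

```bash
python3 -m creep '[[-6,7,3,0,0,0,200],[-6,7,12,0,0,0,200],[-6,7,20,0,0,0,200],[-6,7,26,0,0,0,200],[-6,7,30,0,0,0,200]]'
python3 - <<'E'
from h import *
togo([.468,.010,.006],8.7)
s=robot.snapshot("wrist"); cv2.imwrite("pics/w2.png",s["color"])
E
```

```text
time: 4.12
tool_pos: [0.4627, 0.0096, 0.0066]
ee_rot: [-1.571, -0.0, -1.424]
wrist_force: [-1.1, 0.7, 0.5]
width: 0.0201
pos [0.4627 0.0096 0.0066] rot [-9.000e+01 -1.000e-02 -8.159e+01] F [-1.11  0.69  0.46] w 0.0201 t 4.125
shift [0.4 0.6 5.3] turn [-0.   -0.29  0.01]
```

View pics/w2.png

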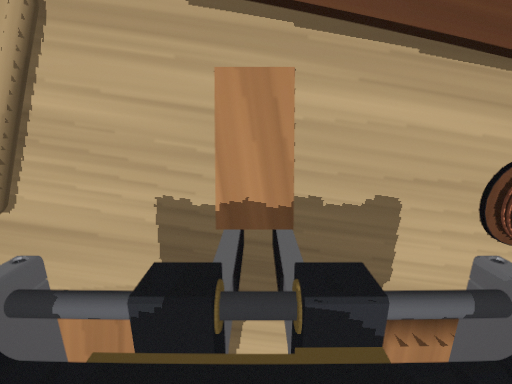

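```bash
python3 -m creep '[[-1,0,7,0,0.8,0,200],[-2,0,14,0,1.6,0,200],[-3,0,21,0,2.4,0,200],[-4,0,28,0,3.2,0,200],[-5,0,36,0,4,0,200]]'
python3 - <<'E'
from h import *
togo([.558,.034,.006],-1.9)
s=robot.snapshot("wrist"); cv2.imwrite("pics/w3.png",s["color"])
E
```

```text
time: 4.8
tool_pos: [0.4975, 0.0199, 0.0064]
ee_rot: [-1.571, -0.0, -1.495]
wrist_force: [0.2, 0.3, -0.5]
width: 0.0203
pos [0.4975 0.0199 0.0064] rot [-90.    -0.   -85.66] F [ 0.19  0.3  -0.53] w 0.0203 t 4.8
shift [-9.5  0.4 61.3] turn [0.   6.24 0.  ]
```

View pics/w3.png

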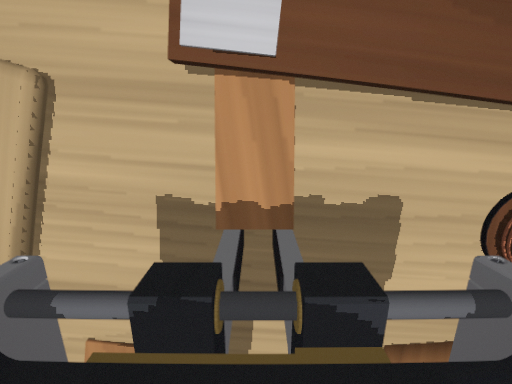

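The wedge is flush with the fingers at columns 215–294, and its thin end is at row 75, level with the board edge. I'll continue pushing and turn the rest of the way.

```bash
python3 -m creep '[[-1.5,0,6,0,1.2,0,200],[-3,0,12,0,2.4,0,200],[-4.5,0,18,0,3.6,0,200],[-6,0,24,0,4.8,0,200],[-7.5,0,30,0,6,0,200]]'
python3 - <<'E'
from h import *
togo([.558,.034,.006],-1.9)
s=robot.snapshot("wrist"); cv2.imwrite("pics/w4.png",s["color"])
E
```

```text
time: 5.48
tool_pos: [0.5268, 0.0297, 0.0065]
ee_rot: [-1.571, -0.0, -1.6]
wrist_force: [-0.9, -0.7, 0.9]
width: 0.0204
pos [0.5268 0.0297 0.0065] rot [-9.000e+01 -1.000e-02 -9.168e+01] F [-0.92 -0.7   0.91] w 0.0204 t 5.475
shift [-5.3  0.5 31.1] turn [-0.    0.22  0.01]
```

View pics/w4.png

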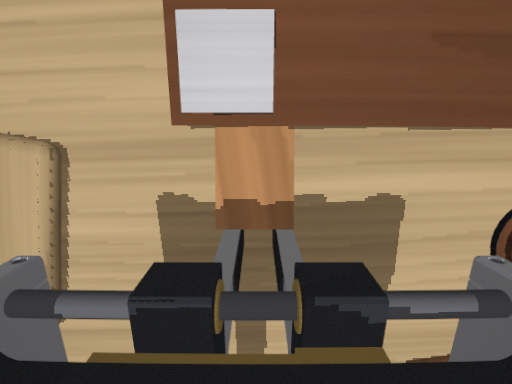

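```bash
python3 -m creep '[[-1,0,5,0,0,0,200],[-2,0,10,0,0,0,200],[-3,0,15,0,0,0,200],[-4,0,19,0,0,0,200],[-4,0,22,0,0,0,200]]'
python3 - <<'E'
from h import *
togo([.558,.034,.006],-1.9)
s=robot.snapshot("wrist"); cv2.imwrite("pics/w5.png",s["color"])
E
python3 -m creep '[[0,0,0.7,0,0,0,200],[0,0,1.5,0,0,0,200]]'
python3 -m creep '[[0,0,0.7,0,0,0,200],[0,0,1.5,0,0,0,200]]'
```

```text
time: 6.15
tool_pos: [0.5488, 0.033, 0.0065]
ee_rot: [-1.571, -0.0, -1.599]
wrist_force: [1.0, -0.1, -0.1]
width: 0.0199
pos [0.5488 0.033  0.0065] rot [-90.   -0.  -91.6] F [ 1.05 -0.12 -0.07] w 0.0199 t 6.15
shift [-1.3  0.5  9.2] turn [-0.   0.3  0. ]
time: 6.45
tool_pos: [0.5499, 0.0329, 0.0064]
ee_rot: [-1.571, -0.0, -1.599]
wrist_force: [-0.4, -1.6, 0.4]
width: 0.0203
time: 6.7
tool_pos: [0.5515, 0.0328, 0.0065]
ee_rot: [-1.571, -0.0, -1.599]
wrist_force: [-0.5, -0.1, -0.1]
width: 0.0201
```

View pics/w5.png

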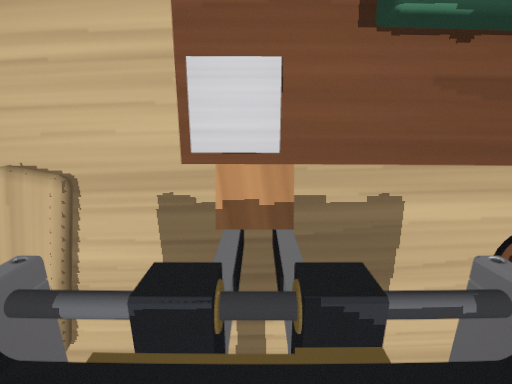

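```bash
for i in 1 2 3 ; do :; done; python3 -m creep '[[0,0,0.7,0,0,0,200],[0,0,1.5,0,0,0,200]]' | grep -E "pos|force"
python3 -m creep '[[0,0,0.7,0,0,0,200],[0,0,1.5,0,0,0,200]]'| grep -E "pos|force"
python3 -m creep '[[0,0,1,0,0,0,200]]'| grep -E "pos|force"
python3 -m creep '[[0,0,1,0,0,0,200]]'| grep -E "pos|force"
```

```text
tool_pos: [0.553, 0.0328, 0.0064]
wrist_force: [0.4, 1.1, -0.4]
tool_pos: [0.5545, 0.0327, 0.0065]
wrist_force: [0.1, -0.7, -0.4]
tool_pos: [0.5556, 0.0327, 0.0065]
wrist_force: [-0.2, 0.3, -0.1]
tool_pos: [0.5566, 0.0327, 0.0065]
wrist_force: [-0.6, 0.6, 1.2]
```

```bash
python3 -m creep '[[0,0,1,0,0,0,200]]'| grep -E "pos|force"
python3 -m creep '[[0,0,1,0,0,0,200]]'| grep -E "pos|force"
python3 - <<'E'
from h import *
o=robot.get_obs(); s=robot.snapshot("wrist"); cv2.imwrite("pics/w6.png",s["color"])
print(robot.get_obs()["wrist_force"])
E
```

```text
tool_pos: [0.5569, 0.0327, 0.0065]
wrist_force: [-2.6, -0.3, 2.1]
tool_pos: [0.5572, 0.0327, 0.0064]
wrist_force: [-5.3, -0.3, 4.8]
[-6.30783155  0.12926199  4.74008175]
```

View pics/w6.png

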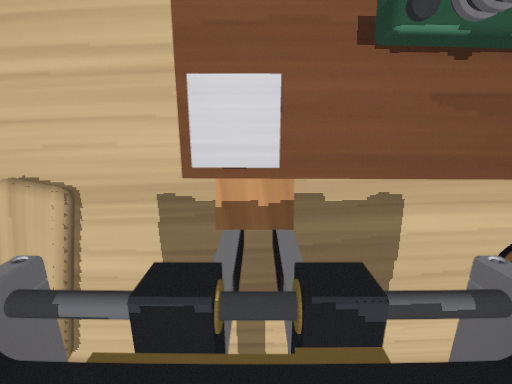

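```bash
python3 -m creep '[[0,0,-4,0,0,0,200],[0,0,-25,0,0,0,200],[0,-30,-35,0,0,0,255],[0,-80,-35,0,0,0,255],[0,-120,-35,0,0,0,255]]'
python3 - <<'E'
from h import *
for n in ("wrist","scene"):
    o=robot.get_obs(); s=robot.snapshot(n); cv2.imwrite(f"pics/{n}7.png",s["color"])
    for t in ("wedge","wedge_tip","press_board","corner_plate","plate_top","corner_edge"):
        print(n,t,[(round(d["p"],2),np.round(d["point"],3)) for d in robot.landmark_of(t,n)][:3])
togo([.622,.053,.06],0)
E
```

```text
time: 8.38
tool_pos: [0.5243, 0.0336, 0.1285]
ee_rot: [-1.567, -0.0, -1.599]
wrist_force: [0.8, -0.9, -0.0]
width: 0.0004
wrist wedge [(0.9, array([ 0.338, -0.137,  0.002]))]
wrist wedge_tip [(0.87, array([ 0.267, -0.148, -0.001]))]
wrist press_board [(0.61, array([ 0.712, -0.074,  0.004]))]
wrist corner_plate [(0.91, array([0.632, 0.04 , 0.027])), (0.52, array([0.528, 0.198, 0.   ]))]
wrist plate_top [(0.55, array([0.633, 0.04 , 0.032]))]
wrist corner_edge [(0.81, array([0.599, 0.042, 0.015]))]
scene wedge [(0.72, array([ 0.314,  0.126, -0.001])), (0.67, array([ 0.337, -0.133, -0.001])), (0.46, array([0.617, 0.03 , 0.002]))]
scene wedge_tip [(0.66, array([ 0.267, -0.15 , -0.003])), (0.57, array([0.392, 0.122, 0.003]))]
scene press_board [(0.62, array([ 0.706, -0.072,  0.001]))]
scene corner_plate [(0.69, array([0.633, 0.045, 0.029]))]
scene plate_top [(0.54, array([0.634, 0.04 , 0.03 ]))]
scene corner_edge [(0.89, array([0.602, 0.043, 0.016]))]
pos [0.5233 0.0336 0.1259] rot [-90.05  -0.   -91.6 ] F [ 0.45 -0.15 -0.35] w 0.0002 t 9.075
shift [-22.1  65.8  98.2] turn [ 0.05 -1.6   0.  ]
```

View pics/wrist7.png

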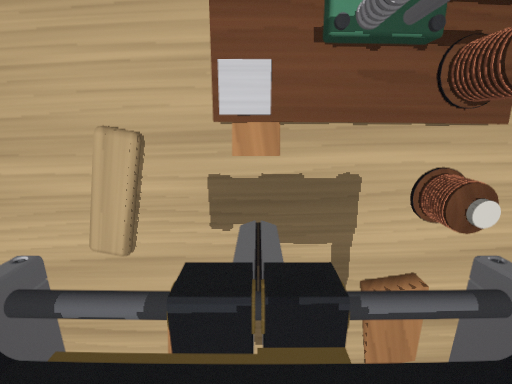

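View pics/scene7.png

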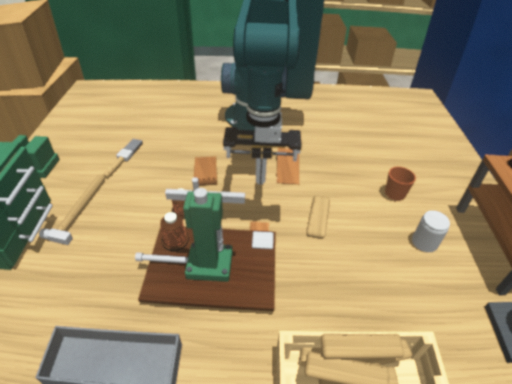

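Run:
```python
from h import *
print(np.round(robot.get_obs()["joint_positions"],3))
togo([.621,.053,.10],-50)
```

```text
[-0.044  0.061  1.558 -0.     1.524  1.555]
pos [0.5233 0.0336 0.1259] rot [-90.05  -0.   -91.6 ] F [ 0.45 -0.15 -0.35] w 0.0002 t 9.075
shift [-22.1  25.8  97.1] turn [5.00e-02 4.84e+01 2.00e-02]
```

```bash
python3 -m creep '[[0,-5,0,0,10,0,255],[0,-5,10,0,20,0,255],[-8,-5,40,0,30,0,255],[-18,-5,70,0,33,0,255],[-22,-5,97,0,33,0,255]]'
python3 -m creep '[[0,0,0,0,0,0,255]]'
python3 - <<'E'
from h import *
togo([.621,.053,.031],-35)
s=robot.snapshot("scene"); cv2.imwrite("pics/s8.png",cv2.resize(s["color"][120:300,140:340],(660,594),interpolation=cv2.INTER_CUBIC))
s=robot.snapshot("wrist"); cv2.imwrite("pics/w8.png",s["color"])
E
```

```text
time: 9.7
tool_pos: [0.6221, 0.0534, 0.1313]
ee_rot: [-1.571, 0.0, -2.175]
wrist_force: [0.3, -0.4, 0.8]
width: 0.0004
time: 9.82
tool_pos: [0.6219, 0.0531, 0.1305]
ee_rot: [-1.572, -0.001, -2.174]
wrist_force: [-0.2, 0.2, -0.4]
width: 0.0004
pos [0.6219 0.0531 0.1305] rot [-9.0040e+01 -4.0000e-02 -1.2458e+02] F [-0.22  0.24 -0.43] w 0.0004 t 9.825
shift [ 0.5 99.5 -0.6] turn [0.04 0.42 0.04]
```

View pics/s8.png

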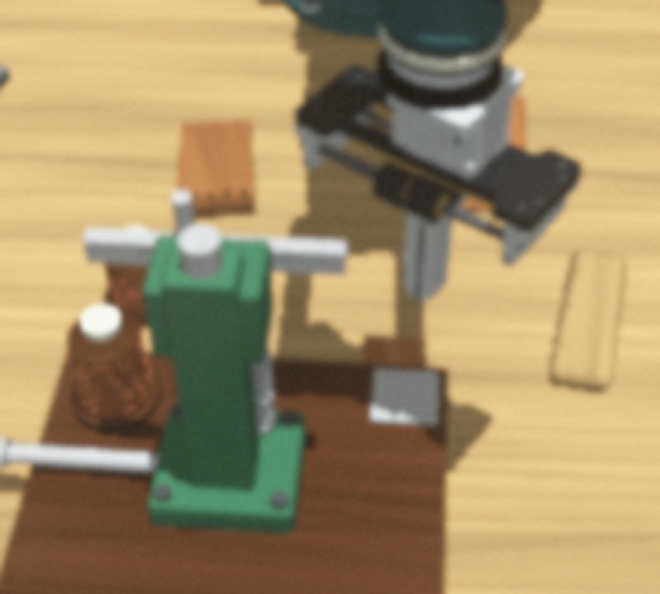

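View pics/w8.png

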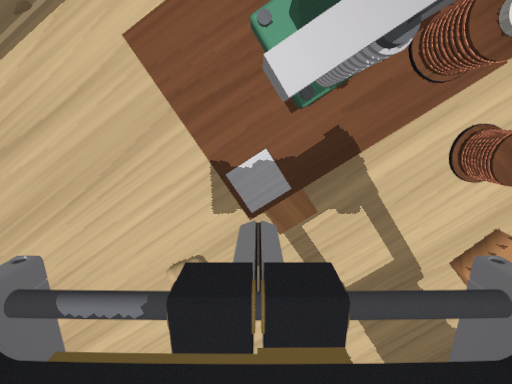

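```bash
python3 -m creep '[[0,30,0,0,0,0,255],[0,60,0,0,0,0,255],[0,80,0,0,0,0,255],[0,90,0,0,0,0,255],[0,90,0,0,0,0,255]]'
python3 - <<'E'
from h import *
togo([.621,.053,.031],-35)
s=robot.snapshot("scene"); cv2.imwrite("pics/s9.png",cv2.resize(s["color"][180:280,190:310],(720,600),interpolation=cv2.INTER_CUBIC))
E
```

```text
time: 10.55
tool_pos: [0.6207, 0.0529, 0.0412]
ee_rot: [-1.571, -0.0, -2.175]
wrist_force: [0.6, -0.7, 0.5]
width: 0.0005
pos [0.6207 0.0529 0.0412] rot [-9.003e+01 -3.000e-02 -1.246e+02] F [ 0.6  -0.66  0.49] w 0.0005 t 10.55
shift [-0.3 10.2  0.2] turn [0.03 0.4  0.03]
```

View pics/s9.png

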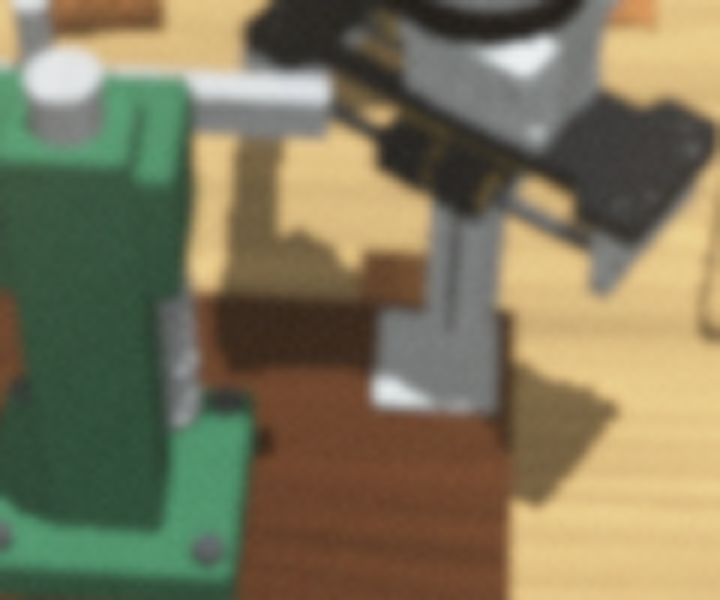

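```bash
python3 -m creep '[[0,4,0,0,0,0,255],[0,7,0,0,0,0,255],[0,9,0,0,0,0,255]]'|grep -E "pos|force"
python3 -m creep '[[0,1,0,0,0,0,255]]'|grep -E "pos|force"
python3 -m creep '[[0,1,0,0,0,0,255]]'|grep -E "pos|force"
```

```text
tool_pos: [0.6212, 0.0529, 0.0325]
wrist_force: [0.4, 0.2, 0.4]
tool_pos: [0.621, 0.0529, 0.0313]
wrist_force: [-0.5, 0.6, -0.1]
tool_pos: [0.6211, 0.0529, 0.0313]
wrist_force: [-2.8, -0.2, 5.8]
```

```bash
python3 -m creep '[[0,1,0,0,0,0,255],[0,1,0,0,0,0,255]]'|grep -E "time|pos|force"
python3 -m creep '[[0,0.3,0,0,0,0,255],[0,0.3,0,0,0,0,255],[0,0.3,0,0,0,0,255],[0,0.3,0,0,0,0,255]]'|grep -E "time|pos|force"
python3 - <<'E'
from h import *
f=[]
for i in range(6):
    robot.snapshot("scene"); f.append(robot.get_obs()["wrist_force"])
print(np.round(f,1), robot.get_obs()["tool_pos"])
s=robot.snapshot("wrist"); cv2.imwrite("pics/w10.png",s["color"])
E
```

```text
time: 11.48
tool_pos: [0.6211, 0.0529, 0.0312]
wrist_force: [-3.3, -0.0, 7.4]
time: 11.98
tool_pos: [0.6211, 0.0529, 0.0312]
wrist_force: [-2.4, -0.1, 8.0]
[[-4.1 -0.1  7.9]
 [-3.5  0.1  8.1]
 [-3.2 -0.2  7.9]
 [-2.9 -1.3  7.5]
 [-3.6 -0.1  7.8]
 [-4.5 -0.8  8.5]] [0.62111018 0.05291077 0.03121366]
```

View pics/w10.png

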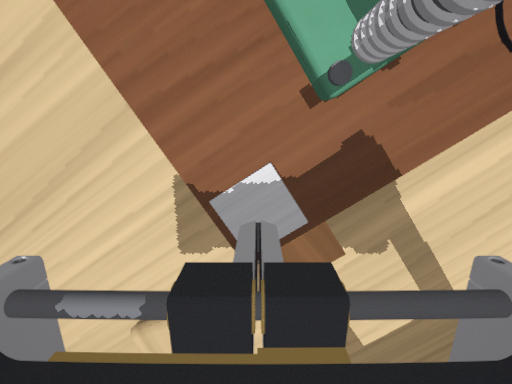

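```bash
python3 -m creep '[[0,-3,0,0,0,0,255],[0,-20,0,0,0,0,255],[0,-60,0,0,0,0,255],[0,-100,0,0,0,0,255],[0,-110,0,0,0,0,255]]'|grep -E "time|pos|force"
python3 -m creep '[[-0,0,-30,0,0,0,255],[0,0,-80,0,0,0,255],[20,-20,-130,0,0,0,255],[70,-30,-150,0,0,0,255],[70,-30,-150,0,0,0,255]]'|grep -E "time|pos|force"
python3 - <<'E'
from h import *
togo([.5,.05,.15],-35)
for n in ("top","scene"):
    s=robot.snapshot(n); cv2.imwrite(f"pics/{n}11.png",s["color"])
    for t in ("wedge","press_board","corner_plate","plate_top","corner_edge","board_spool","bench_spool","brush_blank"):
        print(n,t,[(round(d["p"],2),np.round(d["point"],3)) for d in robot.landmark_of(t,n)][:3])
s=robot.snapshot("scene"); cv2.imwrite("pics/s12.png",cv2.resize(s["color"][180:300,180:340],(800,600),interpolation=cv2.INTER_CUBIC))
E
```

```text
time: 12.95
tool_pos: [0.6233, 0.0529, 0.1438]
wrist_force: [0.6, 0.4, -0.3]
time: 13.58
tool_pos: [0.4557, 0.0799, 0.1693]
wrist_force: [0.9, 0.3, -0.1]
pos [0.4557 0.0799 0.1693] rot [-8.9960e+01 -1.0000e-02 -1.2465e+02] F [ 0.86  0.31 -0.11] w 0.0004 t 13.575
shift [-0.6 19.3 53.4] turn [-0.04  0.35  0.01]
top wedge [(0.96, array([0.317, 0.123, 0.   ])), (0.79, array([ 0.334, -0.138,  0.   ])), (0.51, array([ 0.618,  0.036, -0.   ]))]
top press_board [(0.69, array([ 0.706, -0.077, -0.002]))]
top corner_plate []
top plate_top [(0.74, array([0.632, 0.045, 0.031]))]
top corner_edge [(0.93, array([0.598, 0.046, 0.018]))]
top board_spool [(0.67, array([ 0.644, -0.176,  0.028]))]
top bench_spool [(0.84, array([ 0.518, -0.182, -0.001]))]
top brush_blank []
scene wedge [(0.77, array([ 0.335, -0.134, -0.003])), (0.71, array([0.615, 0.031, 0.003])), (0.7, array([0.317, 0.123, 0.003]))]
scene press_board [(0.74, array([ 0.709, -0.073,  0.   ]))]
scene corner_plate [(0.81, array([0.639, 0.044, 0.03 ]))]
scene plate_top [(0.61, array([0.63 , 0.042, 0.029]))]
scene corner_edge [(0.82, array([0.602, 0.04 , 0.019]))]
scene board_spool [(0.71, array([ 0.639, -0.177,  0.027]))]
scene bench_spool [(0.56, array([ 0.516, -0.178,  0.001]))]
scene brush_blank [(0.77, array([ 0.528,  0.2  , -0.001])), (0.27, array([ 0.516, -0.176, -0.001]))]
```

View pics/s12.png

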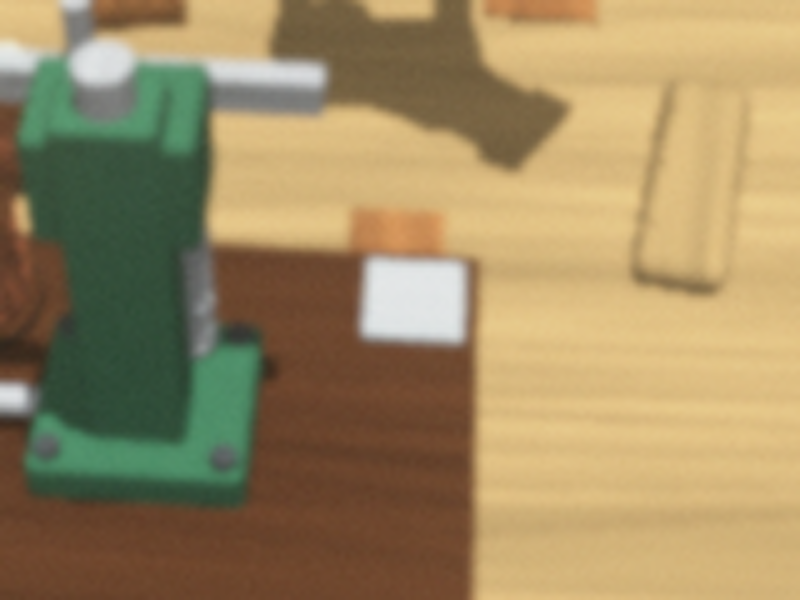

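View pics/top11.png

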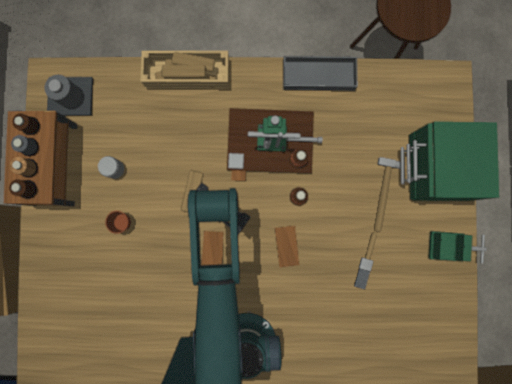

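The board edges and plate sit at the same pixels as at the start: plate corners at (366, 258) to (466, 261), right edge at column 475. The wedge sticks out square at columns 350–442, and the other things haven't moved. I'm handing in.

```bash
python3 -c "
from bench import robot
print(robot.close_job())"
```

```text
the job is handed in; nothing more can be done
None
```

I pushed the smallest wedge thin end first under the footless corner and turned it square to the board edge on the way. I stopped when the resistance rose from about 1 N to about 6 N. I then pressed the metal plate with the shut fingertips at about 8 N for over 0.8 s, raised the arm clear and handed the job in at about 14.5 s of the 54 s.

- **Press test:** while pressed, the fingertip height stayed at 31.2–31.3 mm, matching the plate's 31 mm level height, so the corner held.
- **Wedge:** its centre is at about (0.617, 0.033), roughly 20 mm from the plate centre in plan. About 35 mm of it is left outside the board.
- **Board and bystanders:** the board and plate show at the same pixels as before, and I saw no change in the other things.
- **Checks that failed or disagreed:** in the last top picture the network did not find the corner plate or the brush blank. The scene picture did find both, in their old places. The two cameras put the wedge's y about 5 mm apart, and the hand-in reported no verdict.

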